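Move a row of sockets from the clip rail to the tray, keeping their order

TASK

Move the four coloured sockets from the clip rail into the dark grey tray, one standing upright in each compartment, and keep the order of the row: the socket nearest the rail's white end goes in the compartment nearest the tray's white end, and so on along to the black ends. Don't knock any of them over.

Things in the scene. Friction and masses are not known exactly. Their poses are not given: they have to be found in the camera images.
- socket_red_centre (a point): centre (half-way up) of the loose red-banded dark steel socket: an upright round cylinder 30 mm in diameter, 60 mm tall, about 150 g, with a red band near the top and a red top face round a black hole. Its z axis points up. At the start it stands about centred on the red clip of the rail, its underside 14 mm above the bench.
- socket_yellow_centre (a point): centre (half-way up) of the loose yellow-banded dark steel socket: an upright round cylinder 30 mm in diameter, 60 mm tall, about 150 g, with a yellow band near the top and a yellow top face round a black hole. Its z axis points up. At the start it stands about centred on the yellow clip of the rail, its underside 14 mm above the bench.
- socket_green_centre (a point): centre (half-way up) of the loose green-banded dark steel socket: an upright round cylinder 30 mm in diameter, 60 mm tall, about 150 g, with a green band near the top and a green top face round a black hole. Its z axis points up. At the start it stands about centred on the green clip of the rail, its underside 14 mm above the bench.
- socket_blue_centre (a point): centre (half-way up) of the loose blue-banded dark steel socket: an upright round cylinder 30 mm in diameter, 60 mm tall, about 150 g, with a blue band near the top and a blue top face round a black hole. Its z axis points up. At the start it stands about centred on the blue clip of the rail, its underside 14 mm above the bench.
- clip_red: fixed red clip on the rail under the red socket, 52 (x) by 50 (y) mm. Origin: centre of its underside, 8 mm above the bench; flat deck 6 mm higher, ribs 11 mm high at y = +-22.5 mm. The clips stand in a straight row, 55 mm apart, in changing order; +y points along the rail to its white end block (black block at the other end; both 22 mm high, 124 mm from the rail's middle).
- clip_yellow: fixed yellow clip on the rail under the yellow socket, 52 (x) by 50 (y) mm. Origin: centre of its underside, 8 mm above the bench; flat deck 6 mm higher, ribs 11 mm high at y = +-22.5 mm. The clips stand in a straight row, 55 mm apart, in changing order; +y points along the rail to its white end block (black block at the other end; both 22 mm high, 124 mm from the rail's middle).
- clip_green: fixed green clip on the rail under the green socket, 52 (x) by 50 (y) mm. Origin: centre of its underside, 8 mm above the bench; flat deck 6 mm higher, ribs 11 mm high at y = +-22.5 mm. The clips stand in a straight row, 55 mm apart, in changing order; +y points along the rail to its white end block (black block at the other end; both 22 mm high, 124 mm from the rail's middle).
- clip_blue: fixed blue clip on the rail under the blue socket, 52 (x) by 50 (y) mm. Origin: centre of its underside, 8 mm above the bench; flat deck 6 mm higher, ribs 11 mm high at y = +-22.5 mm. The clips stand in a straight row, 55 mm apart, in changing order; +y points along the rail to its white end block (black block at the other end; both 22 mm high, 124 mm from the rail's middle).
- tray: the fixed dark grey plastic tray, 62 mm (x) by 225 mm (y), with a row of four open compartments along its y axis, centred at y = -82.5, -27.5, +27.5 and +82.5 mm, x = 0. Each is 52 by 50 mm inside; floor 6 mm above the bench, tops of the 5 mm thick walls 18 mm above the bench. Origin: centre of its underside, on the bench; z up.
- end_white: the white end block that marks one end of the tray: 62 by 16 by 22 mm, fixed at x = 0, y = +121 mm or y = -121 mm in the tray's frame (it changes); a black block stands at the other end. Origin: centre of its underside.
There are look-alikes about, which are no part of the job. Leave any purple look-alike of the clip_blue alone.

How it is judged:
At the end, for the whole second after the job is handed in: Each socket stands released, at rest and upright (0.12 rad) on the floor of its own tray compartment (within 14 mm of its middle across the tray, about 13 mm along it); counted from the tray's white end, the order is that of the clips counted from the rail's white end (((y of each of clip_yellow, clip_green, clip_blue in the frame of clip_red below 0 m and horizontal distance between socket_red_centre and end_white between 0.0255 and 0.0515 m) or (y of clip_yellow in the frame of clip_red above 0 m and y of each of clip_green, clip_blue in the frame of clip_red below 0 m and horizontal distance between socket_red_centre and end_white between 0.0805 and 0.1065 m) or (y of each of clip_yellow, clip_blue in the frame of clip_red below 0 m and y of clip_green in the frame of clip_red above 0 m and horizontal distance between socket_red_centre and end_white between 0.0805 and 0.1065 m) or (y of each of clip_yellow, clip_green in the frame of clip_red below 0 m and y of clip_blue in the frame of clip_red above 0 m and horizontal distance between socket_red_centre and end_white between 0.0805 and 0.1065 m) or (y of each of clip_yellow, clip_green in the frame of clip_red above 0 m and y of clip_blue in the frame of clip_red below 0 m and horizontal distance between socket_red_centre and end_white between 0.1355 and 0.1615 m) or (y of each of clip_yellow, clip_blue in the frame of clip_red above 0 m and y of clip_green in the frame of clip_red below 0 m and horizontal distance between socket_red_centre and end_white between 0.1355 and 0.1615 m) or (y of clip_yellow in the frame of clip_red below 0 m and y of each of clip_green, clip_blue in the frame of clip_red above 0 m and horizontal distance between socket_red_centre and end_white between 0.1355 and 0.1615 m) or (y of each of clip_yellow, clip_green, clip_blue in the frame of clip_red above 0 m and horizontal distance between socket_red_centre and end_white between 0.1905 and 0.2165 m)) and x of socket_red_centre in the frame of tray between -0.014 and 0.014 m and y of socket_red_centre in the frame of tray between -0.096 and 0.096 m and z of socket_red_centre in the frame of tray between 0.033 and 0.039 m and angle between each of socket_red_centre, socket_yellow_centre, socket_green_centre, socket_blue_centre's own z axis and vertical below 0.12 rad and linear speed of each of socket_red, socket_yellow, socket_green, socket_blue below 0.02 m/s and angular speed of each of socket_red, socket_yellow, socket_green, socket_blue below 0.3 rad/s and ((y of each of clip_red, clip_green, clip_blue in the frame of clip_yellow below 0 m and horizontal distance between socket_yellow_centre and end_white between 0.0255 and 0.0515 m) or (y of clip_red in the frame of clip_yellow above 0 m and y of each of clip_green, clip_blue in the frame of clip_yellow below 0 m and horizontal distance between socket_yellow_centre and end_white between 0.0805 and 0.1065 m) or (y of each of clip_red, clip_blue in the frame of clip_yellow below 0 m and y of clip_green in the frame of clip_yellow above 0 m and horizontal distance between socket_yellow_centre and end_white between 0.0805 and 0.1065 m) or (y of each of clip_red, clip_green in the frame of clip_yellow below 0 m and y of clip_blue in the frame of clip_yellow above 0 m and horizontal distance between socket_yellow_centre and end_white between 0.0805 and 0.1065 m) or (y of each of clip_red, clip_green in the frame of clip_yellow above 0 m and y of clip_blue in the frame of clip_yellow below 0 m and horizontal distance between socket_yellow_centre and end_white between 0.1355 and 0.1615 m) or (y of each of clip_red, clip_blue in the frame of clip_yellow above 0 m and y of clip_green in the frame of clip_yellow below 0 m and horizontal distance between socket_yellow_centre and end_white between 0.1355 and 0.1615 m) or (y of clip_red in the frame of clip_yellow below 0 m and y of each of clip_green, clip_blue in the frame of clip_yellow above 0 m and horizontal distance between socket_yellow_centre and end_white between 0.1355 and 0.1615 m) or (y of each of clip_red, clip_green, clip_blue in the frame of clip_yellow above 0 m and horizontal distance between socket_yellow_centre and end_white between 0.1905 and 0.2165 m)) and x of socket_yellow_centre in the frame of tray between -0.014 and 0.014 m and y of socket_yellow_centre in the frame of tray between -0.096 and 0.096 m and z of socket_yellow_centre in the frame of tray between 0.033 and 0.039 m and ((y of each of clip_red, clip_yellow, clip_blue in the frame of clip_green below 0 m and horizontal distance between socket_green_centre and end_white between 0.0255 and 0.0515 m) or (y of clip_red in the frame of clip_green above 0 m and y of each of clip_yellow, clip_blue in the frame of clip_green below 0 m and horizontal distance between socket_green_centre and end_white between 0.0805 and 0.1065 m) or (y of each of clip_red, clip_blue in the frame of clip_green below 0 m and y of clip_yellow in the frame of clip_green above 0 m and horizontal distance between socket_green_centre and end_white between 0.0805 and 0.1065 m) or (y of each of clip_red, clip_yellow in the frame of clip_green below 0 m and y of clip_blue in the frame of clip_green above 0 m and horizontal distance between socket_green_centre and end_white between 0.0805 and 0.1065 m) or (y of each of clip_red, clip_yellow in the frame of clip_green above 0 m and y of clip_blue in the frame of clip_green below 0 m and horizontal distance between socket_green_centre and end_white between 0.1355 and 0.1615 m) or (y of each of clip_red, clip_blue in the frame of clip_green above 0 m and y of clip_yellow in the frame of clip_green below 0 m and horizontal distance between socket_green_centre and end_white between 0.1355 and 0.1615 m) or (y of clip_red in the frame of clip_green below 0 m and y of each of clip_yellow, clip_blue in the frame of clip_green above 0 m and horizontal distance between socket_green_centre and end_white between 0.1355 and 0.1615 m) or (y of each of clip_red, clip_yellow, clip_blue in the frame of clip_green above 0 m and horizontal distance between socket_green_centre and end_white between 0.1905 and 0.2165 m)) and x of socket_green_centre in the frame of tray between -0.014 and 0.014 m and y of socket_green_centre in the frame of tray between -0.096 and 0.096 m and z of socket_green_centre in the frame of tray between 0.033 and 0.039 m and ((y of each of clip_red, clip_yellow, clip_green in the frame of clip_blue below 0 m and horizontal distance between socket_blue_centre and end_white between 0.0255 and 0.0515 m) or (y of clip_red in the frame of clip_blue above 0 m and y of each of clip_yellow, clip_green in the frame of clip_blue below 0 m and horizontal distance between socket_blue_centre and end_white between 0.0805 and 0.1065 m) or (y of each of clip_red, clip_green in the frame of clip_blue below 0 m and y of clip_yellow in the frame of clip_blue above 0 m and horizontal distance between socket_blue_centre and end_white between 0.0805 and 0.1065 m) or (y of each of clip_red, clip_yellow in the frame of clip_blue below 0 m and y of clip_green in the frame of clip_blue above 0 m and horizontal distance between socket_blue_centre and end_white between 0.0805 and 0.1065 m) or (y of each of clip_red, clip_yellow in the frame of clip_blue above 0 m and y of clip_green in the frame of clip_blue below 0 m and horizontal distance between socket_blue_centre and end_white between 0.1355 and 0.1615 m) or (y of each of clip_red, clip_green in the frame of clip_blue above 0 m and y of clip_yellow in the frame of clip_blue below 0 m and horizontal distance between socket_blue_centre and end_white between 0.1355 and 0.1615 m) or (y of clip_red in the frame of clip_blue below 0 m and y of each of clip_yellow, clip_green in the frame of clip_blue above 0 m and horizontal distance between socket_blue_centre and end_white between 0.1355 and 0.1615 m) or (y of each of clip_red, clip_yellow, clip_green in the frame of clip_blue above 0 m and horizontal distance between socket_blue_centre and end_white between 0.1905 and 0.2165 m)) and x of socket_blue_centre in the frame of tray between -0.014 and 0.014 m and y of socket_blue_centre in the frame of tray between -0.096 and 0.096 m and z of socket_blue_centre in the frame of tray between 0.033 and 0.039 m); the robot touches nothing.
It fails at once if a socket is knocked over (angle between any of socket_red_centre, socket_yellow_centre, socket_green_centre, socket_blue_centre's own z axis and vertical above 1 rad).
It also fails if it takes over 96 s, if anything falls off the work surface, if the arm or the gripper's body presses on something with over 40 N, if the wrist force passes 120 N, or if a joint passes its speed limit or range.

ROBOT

A 7-joint arm with a two-finger parallel gripper is mounted at the origin on a cart in front of the work surface, level with it; the furniture and walls round the work are solid. World frame = base frame: x ahead of the robot, y to its left, z up, the work surface at z = 0. Lengths are in m, angles in rad, forces in N, time in s.
With the tool pointing down it reaches from about 0.425 to 0.925 m from the base axis. Payload 6.8 kg.
Tool frame: the origin (TCP) lies at the very end of the fingers, on their centre line; the grasp point (between the pads) lies bot.grip_point_offset behind it (bot.grip_point_offset is the distance from the TCP to the grasp point, in m); z points along the fingers, y is the line along which they close (so a half turn about z gives the same grasp; the last joint's range is limited). The gripper opens to 85 mm and grips with 20 to 120 N. Pads are 22 mm wide; open, the fingers measure 114 mm over their backs; the gripper's body (76 mm by 85 mm) begins 54 mm behind the grasp point. The pads swing forward as they close: fully open they stand 13 mm farther back than shut.
Start: joints at [1.218, 0.477, 0.022, 1.555, -0.011, 1.109, -0.083], TCP at [0.164, -0.655, 0.231] pointing down, gripper open.
Joint ranges: [-2.96, 2.96], [-0.34, 2.1], [-1.41, 1.46], [0.24, 2.44], [-1.37, 4.51], [0.17, 1.92], [-2.96, 2.96]. Speed limits (rad/s): [2.39, 2.39, 3.14, 3.14, 3.14, 3.14, 3.14].

INTERFACE

Orientations are given as a unit quaternion [w, x, y, z].
In Python, from station import bot, imaging gives the robot as it stands. The module is installed in compiled form; this text tells all that it offers.
- The arm moves only by the tool carry_out, never from a script. Its argument "targets" is one flat list of numbers, 5 for each row, row after row: the closure in counts, from 0 (fully open) to 255 (shut), then the shift along the world's x, y, z in mm, then the turn about the world's z in degrees. A call has 1 to 20 rows; each row shifts and turns the commanded pose from where the row before left it; what a row does not reach is not made up. A row lasts 1/10 s, in which the tool goes at most 50 mm and 8.59 degrees, less where a joint would pass 70% of its speed; a pose out of reach is approached as far as the arm can. A call is refused whole if a number of a shift passes 50 or a number of a turn 8.59, either way. A call with a gripper value outside its range is refused whole. The fingers move at their own pace and stop on an object; "newtons" is the grip in N (left out, the last holds). Time passes only in rows, so rows that do not move let the fingers close. It gives the time, the measured TCP pose, the force, the opening and the grip force at its end, in the units of the state.
- bot.get_obs(): the state, without advancing time (a new reading comes with each control period).
- imaging.read_camera(name): name is "side" or "top"; returns a dict with "frame" (384x512x3 uint8, red, green, blue), "fov_y" (degrees; the focal length in pixels is half the picture's height over the tangent of half this angle, whatever the lens; pixels are square), "cx", "cy" (the principal point, pixels), "pose" (4x4, takes a point from camera to world coordinates). Camera axes: x right, y up, looking along -z (the intrinsics and any distortion apply to the point x, -y, -z); pixel columns grow to the right and rows downward; lengths in m; the calibration is good to about 2 mm. A picture is of the moment at which its call begins. There is no depth.
- bot.hand_in(): hands the job in; it is judged then, once.
The state is a dict: "t": time; "q": joint angles; "joint_vel": joint speeds; "joint_torque": joint torques, N m; "eef_pos": TCP position; "tool_rot": TCP orientation; "contact_force": force on the tool from outside, world axes, zero at the start; "torque": the same for the moment, N m; "gripper_width": opening from 0.0 (shut) to 1.0 (fully open); "grasp_force": force on a finger pad.
Only numpy, scipy, OpenCV 4.12 (cv2) and the standard library are available. Lean on these libraries where they do the work, as an engineer would, in place of code of your own. Each camera call takes 0.05 s, during which the arm holds its last target. There are 200 camera calls.

## Working session

There is one attempt and no reset: what is moved stays moved. The work goes in short steps, Python scripts to look and compute and a tool call to move; the robot and the scene stay as the last step left them, time stands still between calls to the robot, and variables do not carry over. Pictures are saved under pics/ and viewed, at most 14 in all, crops included, and the job is handed in when it is done.

Besides the shell and the picture viewer there is one more tool, called after ">>>" as name(argument=value, ...) on one line, values as JSON. carry_out: Moves the arm, as the interface text tells. Its arguments: {"type":"object","properties":{"targets":{"type":"array","items":{"type":"number"}},"newtons":{"type":"number"}},"required":["targets"]}

```bash
mkdir -p pics; python3 - <<'E'
from station import bot, imaging
import cv2,json
for n in("top","side"):
    c=imaging.read_camera(n); cv2.imwrite(f"pics/{n}0.png",c["frame"][:,:,::-1])
    print(n,{k:v for k,v in c.items() if k!="frame"})
print(bot.get_obs(),bot.grip_point_offset)
E
```

```text
top {'fov_y': 45.26408601902482, 'cx': 258.8548431385811, 'cy': 192.541544315928, 'pose': array([[-0.02117278,  0.99808275, -0.05815951,  0.49636776],
       [-0.99976451, -0.0214135 , -0.00351877, -0.02169499],
       [-0.00475743,  0.05807131,  0.9983011 ,  1.16510263],
       [ 0.        ,  0.        ,  0.        ,  1.        ]])}
side {'fov_y': 55.187027839324045, 'cx': 254.5838282594103, 'cy': 190.00434140614897, 'pose': array([[ 0.89593124,  0.2698938 , -0.35279534,  0.18047475],
       [-0.44390615,  0.51549406, -0.73294829, -0.7905075 ],
       [-0.0159543 ,  0.81327929,  0.58165475,  0.67952874],
       [ 0.        ,  0.        ,  0.        ,  1.        ]])}
{'t': 0.1, 'q': array([ 1.21793821,  0.47772486,  0.02233591,  1.55632473, -0.01153019,
        1.10931275, -0.08310255]), 'joint_vel': array([ 0.00100099, -0.00211737,  0.00108875, -0.00469692,  0.00045708,
        0.00048566,  0.00033202]), 'joint_torque': array([ 4.73784108e-03, -5.97756457e+01,  1.61322344e+00, -2.81953919e+01,
        1.27287905e-02,  4.95780056e-03, -1.65163993e-05]), 'eef_pos': array([ 0.16344246, -0.65437143,  0.23042959]), 'tool_rot': array([-8.08288847e-04,  9.92520061e-01,  1.22078883e-01, -1.44425587e-04]), 'contact_force': array([-0.34869279, -0.35624409, -0.22933167]), 'torque': array([ 0.01572994,  0.00093234, -0.0100299 ]), 'grasp_force': 0.0, 'gripper_width': 1.0006322974804776} 0.0187
```

View pics/top0.png

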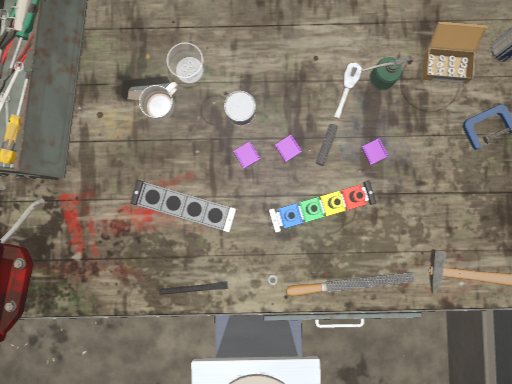

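View pics/side0.png

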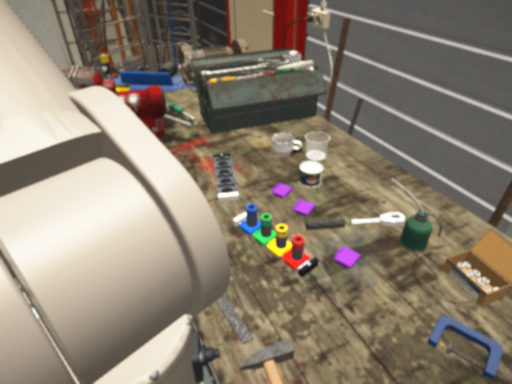

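The top view shows the rail at (270–373, 185–228), with its white block at the left (277,222) and its black block at the right. From white to black the sockets are blue, green, yellow, red. The tray is at (135–235, 182–228), with its white block at the right (230,219). The side view shows the same thing.

Possible confusions: three purple clips at (247,155), (288,148) and (374,152), which carry no socket. The blue clip with its socket is at (290,216).

```bash
cat >h.py <<'E'
from station import bot, imaging
import cv2, numpy as np
def ray(c,px,z):
    h,w=c["frame"].shape[:2]; f=h/2/np.tan(np.radians(c["fov_y"]/2)); P=c["pose"]
    d=P[:3,:3]@np.array([(px[0]-c["cx"])/f,-(px[1]-c["cy"])/f,-1]); o=P[:3,3]
    return o+d*(z-o[2])/d[2]
def proj(c,p):
    h=c["frame"].shape[0]; f=h/2/np.tan(np.radians(c["fov_y"]/2)); P=c["pose"]
    q=P[:3,:3].T@(np.array(p)-P[:3,3]); return np.array([c["cx"]+f*q[0]/-q[2], c["cy"]+f*q[1]/q[2]])
HUE=dict(red=[(0,6),(174,180)],yellow=[(22,35)],green=[(48,75)],blue=[(100,120)])
def mask(c,n):
    h=cv2.cvtColor(c["frame"],cv2.COLOR_RGB2HSV); m=np.zeros(h.shape[:2],bool)
    for a,b in HUE[n]: m|=(h[...,0]>=a)&(h[...,0]<=b)
    return (m&(h[...,1]>120)&(h[...,2]>70)).astype(np.uint8)
E
python3 - <<'E'
from h import *
c=imaging.read_camera("top"); im=c["frame"]
roi=np.zeros(im.shape[:2],np.uint8); roi[175:235,262:380]=1
for n in HUE:
    m=mask(c,n)*roi; k,l,s,ce=cv2.connectedComponentsWithStats(m); i=1+np.argmax(s[1:,4])
    r=cv2.minAreaRect(np.argwhere(l==i)[:,::-1].astype(np.float32))
    print(n,s[i],ce[i].round(1),r, ray(c,r[0],.014).round(4))
a=im[172:238,125:245];b=im[172:238,262:382]
cv2.imwrite("pics/crop1.png",cv2.resize(np.vstack([a,b])[:,:,::-1],None,fx=4.4,fy=4.4,interpolation=cv2.INTER_CUBIC))
E
```

```text
red [341 185  26  25 338] [353.4 197. ] ((353.85845947265625, 196.7546844482422), (20.878801345825195, 21.56560516357422), 74.05460357666016) [ 0.5478 -0.2549  0.014 ]
yellow [320 191  26  25 333] [332.3 203.2] ((332.5079345703125, 203.02708435058594), (21.21890640258789, 20.598140716552734), 73.61045837402344) [ 0.5332 -0.2011  0.014 ]
green [300 203   6  18  18] [302.9 211.5] ((302.93310546875, 211.3726043701172), (17.72004508972168, 0.9029322862625122), 73.61045837402344) [ 0.514  -0.1267  0.014 ]
blue [279 204  24  24 309] [290.2 215.5] ((290.1792297363281, 215.3773651123047), (20.604084014892578, 19.64255714416504), 74.05460357666016) [ 0.5047 -0.0946  0.014 ]
```

View pics/crop1.png

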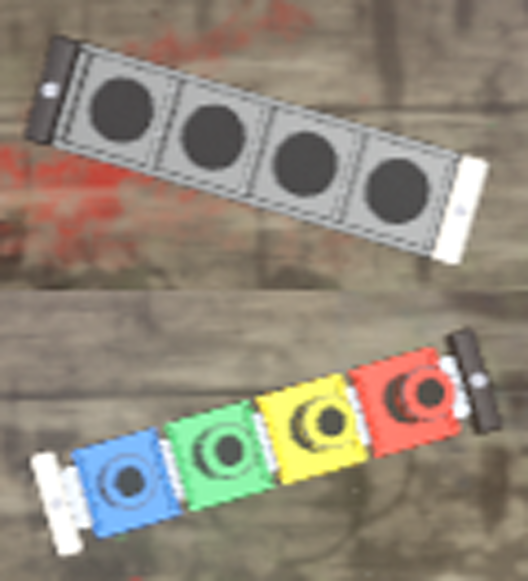

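Crop confirms: sockets sit on the clips blue, green, yellow, red from the rail's white end. The tray compartments show dark discs, and the tray's white block is at the right. Purple clips stay out of it.

```bash
cat >>h.py <<'E'
def holes(c,x0,y0,x1,y1,lo,hi,thr=75):
    g=c["frame"].max(2)[y0:y1,x0:x1]; g=cv2.resize(g,None,fx=4,fy=4,interpolation=cv2.INTER_CUBIC)
    k,l,s,ce=cv2.connectedComponentsWithStats((g<thr).astype(np.uint8),connectivity=4)
    return [((ce[i]+.5)/4-.5+[x0,y0],s[i]) for i in range(1,k) if lo<s[i,4]/16<hi]
E
python3 - <<'E'
from h import *
c=imaging.read_camera("top")
for nm,box,z in(("rail",(262,175,382,238),.074),("tray",(125,172,245,238),.006)):
    for p,s in sorted(holes(c,*box,15,300),key=lambda t:t[0][0]): print(nm,p.round(1),s[2:],ray(c,p,z).round(4))
# white blocks
g=c["frame"].min(2)
for nm,(x0,y0,x1,y1) in(("tray",(215,195,245,238)),("rail",(262,200,290,238))):
    k,l,s,ce=cv2.connectedComponentsWithStats((g[y0:y1,x0:x1]>200).astype(np.uint8));i=1+np.argmax(s[1:,4]);print(nm,"white",s[i],ray(c,ce[i]+[x0,y0],.022).round(4))
cs=imaging.read_camera("side")["frame"][160:280,200:320]
cv2.imwrite("pics/side1.png",cv2.resize(cs[:,:,::-1],None,fx=5,fy=5,interpolation=cv2.INTER_CUBIC))
E
```

```text
tray white [  8  13  13  24 148] [0.498  0.0576 0.022 ]
rail white [  7   9  14  23 177] [ 0.495  -0.0576  0.022 ]
```

View pics/side1.png

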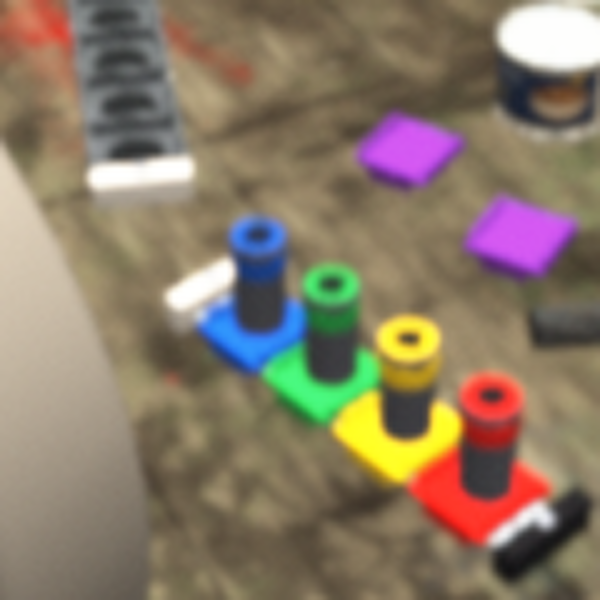

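The side crop shows all four sockets upright on matching clips. My dark threshold missed the holes, so I'm raising it.

```bash
python3 - <<'E'
from h import *
c=imaging.read_camera("top")
for thr in(90,110):
 for nm,box,z in(("rail",(262,175,382,238),.074),("tray",(125,172,245,238),.006)):
    for p,s in sorted(holes(c,*box,15,350,thr),key=lambda t:t[0][0]): print(thr,nm,p.round(1),s[2:],ray(c,p,z).round(4))
E
```

```text
90 rail [359.4 194.8] [ 20  21 307] [ 0.5494 -0.2559  0.074 ]
90 tray [126.3 232.2] [ 18  22 274] [0.4713 0.3174 0.006 ]
90 tray [136.9 192.3] [ 50  99 969] [0.5711 0.2903 0.006 ]
90 tray [152.2 196.6] [  54   54 2352] [0.5594 0.2516 0.006 ]
90 tray [173.  202.8] [  55   55 2322] [0.5427 0.1992 0.006 ]
90 tray [193.9 208.9] [  53   55 2291] [0.5262 0.1467 0.006 ]
90 tray [214.9 215. ] [  52   56 2286] [0.5096 0.0942 0.006 ]
110 rail [270.8 195.5] [ 70   8 274] [ 0.5524 -0.0461  0.074 ]
110 rail [286.2 233.2] [  86   46 2127] [ 0.4625 -0.0803  0.074 ]
110 rail [291.1 215.1] [ 23  25 382] [ 0.5049 -0.093   0.074 ]
110 rail [313.7 208. ] [ 21  25 402] [ 0.5205 -0.1469  0.074 ]
110 rail [336.8 201.5] [ 21  23 369] [ 0.5347 -0.2021  0.074 ]
110 rail [341.4 218.7] [  57   63 1515] [ 0.4937 -0.2117  0.074 ]
110 rail [347.7 232.3] [  60   29 1011] [ 0.4614 -0.2254  0.074 ]
110 rail [359.4 194.8] [ 22  22 381] [ 0.5494 -0.2559  0.074 ]
110 rail [360.  232.8] [ 31  11 244] [ 0.4596 -0.2544  0.074 ]
110 rail [369.2 185.1] [ 29  42 413] [ 0.572 -0.28   0.074]
110 rail [372.8 215.9] [  59   68 1648] [ 0.4988 -0.286   0.074 ]
110 rail [373.1 195.1] [  75   91 2036] [ 0.5481 -0.2884  0.074 ]
110 rail [374.4 175.9] [ 63  13 494] [ 0.5936 -0.2931  0.074 ]
110 tray [136.4 191.4] [  58  109 2660] [0.5735 0.2914 0.006 ]
110 tray [139.6 234.4] [ 149   35 2303] [0.465  0.2841 0.006 ]
110 tray [152.2 196.6] [  57   58 2584] [0.5595 0.2517 0.006 ]
110 tray [173.  202.8] [  58   58 2553] [0.5428 0.1992 0.006 ]
110 tray [190.  235.3] [ 61  25 928] [0.4601 0.1574 0.006 ]
110 tray [193.9 208.9] [  57   57 2528] [0.5262 0.1468 0.006 ]
110 tray [212.3 180. ] [  27   75 1342] [0.5982 0.0994 0.006 ]
110 tray [214.8 215. ] [  56   58 2521] [0.5096 0.0943 0.006 ]
110 tray [230.  174.4] [ 12  25 257] [0.6114 0.0544 0.006 ]
```

>>> carry_out(targets=[0,17,28,-3.5,4.5,0,17,28,-3.5,4.5,0,17,28,-3.5,4.5,0,17,28,-3.5,4.5,0,17,28,-3.5,4.5,0,17,28,-3.5,4.5,0,17,28,-3.5,4.5,0,17,28,-3.5,4.5,0,17,28,-3.5,4.5,0,17,28,-3.5,4.5,0,17,28,-3.5,4.5,0,17,28,-3.5,4.5,0,17,28,-3.5,4.5,0,17,28,-3.5,4.5,0,17,28,-3.5,4.5,0,17,28,-3.5,4.5,0,17,28,-3.5,4.5,0,17,28,-3.5,4.5,0,17,28,-3.5,4.5,0,0,0,0,4.5], newtons=40)

```text
t: 2.3
eef_pos: [0.4889, -0.1181, 0.165]
tool_rot: [0.0, 0.612, 0.791, 0.002]
contact_force: [-0.0, -1.0, -0.0]
gripper_width: 1.001
grasp_force: 0.0
```

>>> carry_out(targets=[0,8,12.5,0,1,0,8,12.5,0,0,0,0,0,0,0,0,0,0,0,0])

```text
t: 2.7
eef_pos: [0.5025, -0.0981, 0.1648]
tool_rot: [-0.0, 0.609, 0.793, -0.0]
contact_force: [-0.4, 0.3, -0.4]
gripper_width: 0.997
grasp_force: 0.0
```

```bash
python3 - <<'E'
from h import *
o=bot.get_obs();print(o["eef_pos"],o["tool_rot"],o["q"])
a=imaging.read_camera("top");s=imaging.read_camera("side")
im=np.vstack([cv2.resize(a["frame"][150:250,240:400],None,fx=3.5,fy=3.5),cv2.resize(s["frame"][180:250,200:360],None,fx=3.5,fy=3.5)])
cv2.imwrite("pics/g0.png",im[:,:,::-1])
E
```

```text
[ 0.50250632 -0.09811085  0.16479183] [-8.90299813e-06  6.08920523e-01  7.93231215e-01 -1.89479124e-04] [ 0.53304678  0.34279488 -0.55428121  1.97725124  0.23135032  0.88324582
  0.11817486]
```

View pics/g0.png

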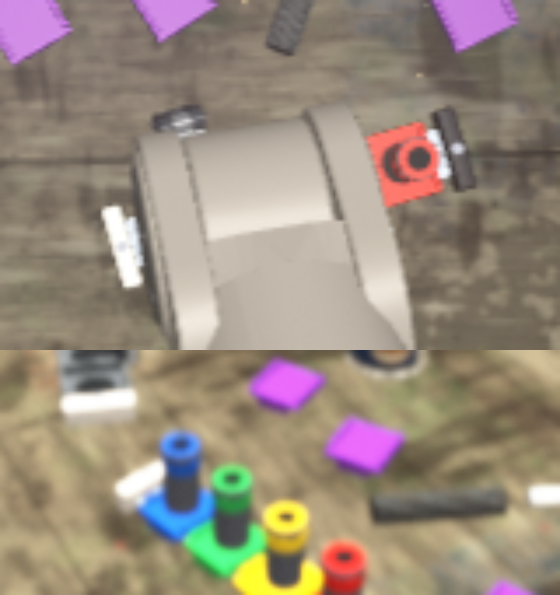

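>>> carry_out(targets=[0,2.5,5,-25,0,0,0,0,-25,0,0,0,0,-25,0,0,0,0,-25,0,0,0,0,-15,0,0,0,0,-10,0,0,0,0,0,0,0,0,0,0,0])

```text
t: 3.6
eef_pos: [0.5056, -0.093, 0.0404]
tool_rot: [0.0, 0.609, 0.793, 0.0]
contact_force: [0.3, 0.2, -0.1]
gripper_width: 1.002
grasp_force: 0.0
```

```bash
python3 - <<'E'
from h import *
s=imaging.read_camera("side")
cv2.imwrite("pics/g1.png",cv2.resize(s["frame"][150:290,190:350],None,fx=4,fy=4)[:,:,::-1])
E
```

```text
(no output)
```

View pics/g1.png

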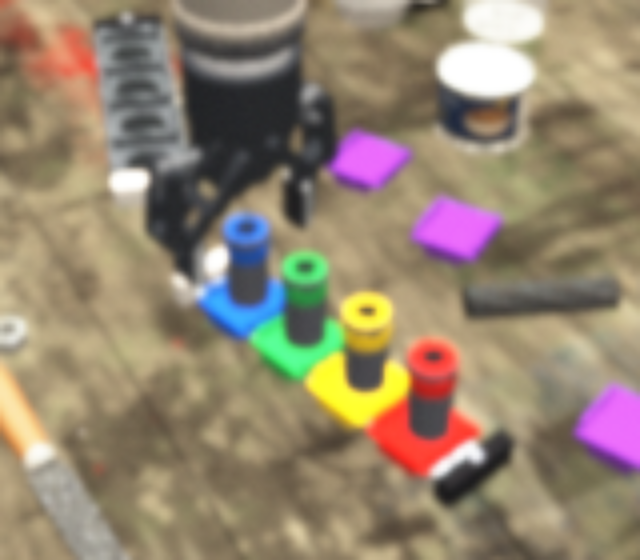

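The fingers straddle the blue socket: tips at about (190,270) and (300,215), socket at (247,255). Closing now.

>>> carry_out(targets=[255,0,0,0,0,255,0,0,0,0,255,0,0,0,0,255,0,0,0,0,255,0,0,0,0,255,0,0,0,0,255,0,0,0,0,255,0,0,0,0,255,0,0,0,0,255,0,0,0,0])

```text
t: 4.65
eef_pos: [0.5054, -0.0929, 0.0401]
tool_rot: [0.0, 0.609, 0.793, 0.0]
contact_force: [-0.9, -0.4, 5.8]
gripper_width: 0.326
grasp_force: 39.1
```

>>> carry_out(targets=[255,0,0,10,0,255,0,0,20,0,255,0,0,25,0,255,0,0,25,0,255,0,0,20,0,255,0.5,15,0,-3,255,0.5,24,0,-4,255,0.5,24,0,-4,255,0.5,24,0,-4,255,0.5,24,0,-4,255,0.5,24,0,-4,255,0.5,24,0,-4,255,0.5,20,0,-4,255,0,8,0,-1.5,255,0,0,0,0,255,0,0,0,0])

```text
t: 6.25
eef_pos: [0.5087, 0.0936, 0.1398]
tool_rot: [0.0, 0.806, 0.592, -0.0]
contact_force: [-0.7, 0.3, -1.7]
gripper_width: 0.332
grasp_force: 39.5
```

```bash
python3 - <<'E'
from h import *
o=bot.get_obs();print(o["eef_pos"],2*np.degrees(np.arctan2(o["tool_rot"][2],o["tool_rot"][1])),o["contact_force"])
s=imaging.read_camera("side"); m=mask(s,"blue")
print([(s_[:5],c.round(1)) for s_,c in zip(*cv2.connectedComponentsWithStats(m)[2:]) if 20<s_[4]<2000], proj(s,[o["eef_pos"][0],o["eef_pos"][1],o["eef_pos"][2]+.034]))
cv2.imwrite("pics/g2.png",cv2.resize(s["frame"][100:260,170:330],None,fx=3.5,fy=3.5)[:,:,::-1])
E
```

```text
[0.50874461 0.09359794 0.13977551] 72.57712291103921 [-0.67739596  0.27522747 -1.70647342]
[(array([120,  71,  53,  18, 640], dtype=int32), array([146. ,  78.4])), (array([219, 141,   9,  12,  89], dtype=int32), array([223.1, 146.6])), (array([240, 216,  22,  19, 242], dtype=int32), array([250.6, 224.9])), (array([444, 325,  40,  20, 135], dtype=int32), array([464.6, 333.9])), (array([429, 339,   7,   7,  27], dtype=int32), array([431.9, 342.4])), (array([484, 371,  10,   7,  36], dtype=int32), array([488.1, 374.4]))] [223.2348165  143.81245306]
```

View pics/g2.png

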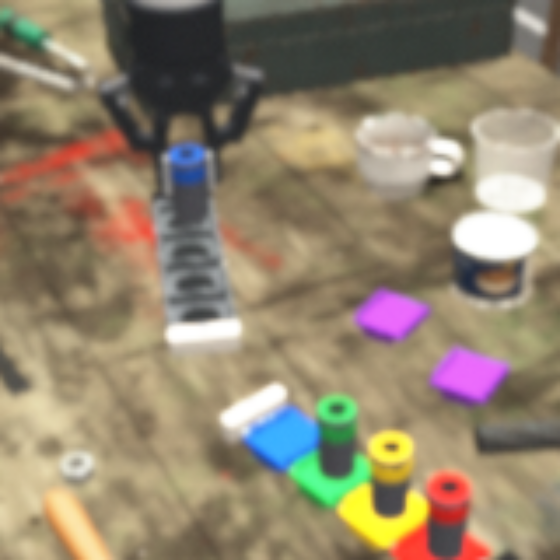

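The blue socket is held upright above the tray (band at about (223,147) in the full picture). Lowering it.

>>> carry_out(targets=[255,0.5,0.5,-20,0,255,0,0,-25,0,255,0,0,-25,0,255,0,0,-20,0,255,0,0,-10,0,255,0,0,-5,0,255,0,0,-2,0,255,0,0,0,0])

```text
t: 7.1
eef_pos: [0.5101, 0.0946, 0.0333]
tool_rot: [0.0, 0.806, 0.591, 0.0]
contact_force: [-0.1, 0.4, -1.2]
gripper_width: 0.322
grasp_force: 39.6
```

>>> carry_out(targets=[255,0,0,-1,0,255,0,0,0,0])

```text
t: 7.3
eef_pos: [0.51, 0.0947, 0.0324]
tool_rot: [0.0, 0.806, 0.591, 0.0]
contact_force: [-0.2, 0.1, -1.0]
gripper_width: 0.323
grasp_force: 39.6
```

>>> carry_out(targets=[255,0,0,-1,0,255,0,0,0,0])

```text
t: 7.5
eef_pos: [0.5102, 0.0947, 0.0321]
tool_rot: [0.001, 0.806, 0.591, 0.0]
contact_force: [-2.0, -1.2, 10.0]
gripper_width: 0.329
grasp_force: 40.6
```

>>> carry_out(targets=[140,0,0,0.5,0,110,0,0,0,0,80,0,0,0,0,40,0,0,0,0,0,0,0,0,0,0,0,0,0,0,0,0,0,0,0,0,0,0,0,0])

```text
t: 8.3
eef_pos: [0.5096, 0.0946, 0.0313]
tool_rot: [-0.0, 0.806, 0.591, -0.0]
contact_force: [-0.1, 0.4, -0.3]
gripper_width: 1.001
grasp_force: 0.0
```

>>> carry_out(targets=[0,0,0,15,0,0,0,0,35,0,0,0,0,35,0,0,0,0,35,0,0,1.1,-24,0,3.3,0,1.1,-24,0,3.3,0,1.1,-24,0,3.3,0,1.1,-24,0,3.3,0,1.1,-24,0,3.3,0,1.1,-24,0,3.3,0,1.1,-24,0,3.3,0,1.1,-24,0,3.3,0,1.1,-24,0,3.3,0,1.1,-24,0,3.3,0,0,-1,0,0,0,0,0,0,0,0,0,0,0,0])

```text
t: 10.0
eef_pos: [0.5207, -0.1451, 0.1519]
tool_rot: [0.0, 0.605, 0.796, 0.0]
contact_force: [0.5, -0.6, -0.1]
gripper_width: 0.996
grasp_force: 0.0
```

```bash
cat >st.py <<'E'
from h import *
import sys
o=bot.get_obs();print(o["eef_pos"].round(4),2*np.degrees(np.arctan2(o["tool_rot"][2],o["tool_rot"][1])))
c=imaging.read_camera("top")
cv2.imwrite("pics/%s.png"%sys.argv[1],cv2.resize(c["frame"][165:240,125:265],None,fx=4,fy=4,interpolation=cv2.INTER_CUBIC)[:,:,::-1])
g=cv2.cvtColor(c["frame"],cv2.COLOR_RGB2HSV)
for n in HUE:
    m=mask(c,n)[165:240,125:245]; k,l,s,ce=cv2.connectedComponentsWithStats(m)
    for i in range(1,k):
        if s[i,4]>12 and n!="red" or s[i,4]>30: print(n,s[i,4],s[i,:4]+[125,165,0,0],ray(c,s[i,:2]+s[i,2:4]/2-.5+[125,165],.066).round(4))
E
python3 st.py t1
```

```text
[ 0.5207 -0.1451  0.1519] 105.56774024926749
red 254 [125 205  35  25] [0.5079 0.2622 0.066 ]
blue 51 [208 210  10  11] [0.5091 0.0939 0.066 ]
```

View pics/t1.png

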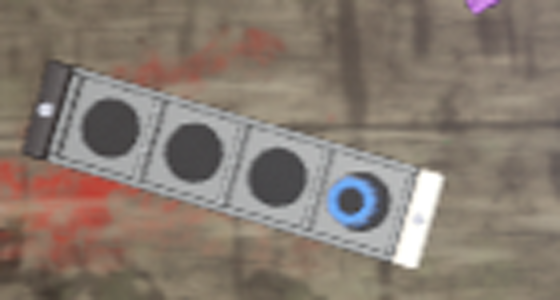

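Blue stands centred and upright in the compartment next to the white end. Green is next.

>>> carry_out(targets=[0,0,-2,-15,0,0,0,0,-25,0,0,0,0,-25,0,0,0,0,-25,0,0,0,0,-15,0,0,0,0,-7,0,0,0,0,0,0,255,0,0,0,0,255,0,0,0,0,255,0,0,0,0,255,0,0,0,0,255,0,0,0,0,255,0,0,0,0,255,0,0,0,0,255,0,0,0,0,255,0,0,0,0])

```text
t: 11.65
eef_pos: [0.5212, -0.1485, 0.04]
tool_rot: [0.001, 0.605, 0.796, 0.0]
contact_force: [-0.4, 1.1, 6.9]
gripper_width: 0.327
grasp_force: 39.2
```

>>> carry_out(targets=[255,0,0,10,0,255,0,0,20,0,255,0,0,25,0,255,0,0,25,0,255,0,0,20,0,255,0.5,12,0,-3,255,0.5,24,0,-3,255,0.5,28,0,-3,255,0.5,28,0,-3,255,0.5,28,0,-3,255,0.5,28,0,-3,255,0.5,28,0,-3,255,0.5,28,0,-3,255,0.5,28,0,-3,255,0.5,28,0,-3,255,0,24,0,-3,255,0,10,0,0,255,0,1,0,0,255,0,0,0,0,255,0,0,0,0])

```text
t: 13.65
eef_pos: [0.5257, 0.1447, 0.1391]
tool_rot: [0.0, 0.807, 0.591, -0.0]
contact_force: [-0.3, 0.5, -1.2]
gripper_width: 0.326
grasp_force: 39.5
```

Lowering to 0.032, as with blue.

>>> carry_out(targets=[255,0,1.5,-20,0,255,0,0,-25,0,255,0,0,-25,0,255,0,0,-20,0,255,0,0,-10,0,255,0,0,-5,0,255,0,0,-1.5,0,255,0,0,0,0,255,0,0,-0.8,0,255,0,0,0,0])

```text
t: 14.65
eef_pos: [0.5261, 0.1482, 0.0326]
tool_rot: [0.0, 0.806, 0.591, 0.001]
contact_force: [0.7, -0.7, -1.2]
gripper_width: 0.324
grasp_force: 39.6
```

>>> carry_out(targets=[255,0,0,-0.8,0,255,0,0,0,0,140,0,0,0,0,110,0,0,0,0,80,0,0,0,0,40,0,0,0,0,0,0,0,0,0,0,0,0,0,0,0,0,0,0,0,0,0,0,0,0,0,0,0,15,0,0,0,0,35,0,0,0,0,35,0,0,0,0,35,0,0,0,0,0,0])

```text
t: 16.15
eef_pos: [0.5287, 0.1496, 0.1571]
tool_rot: [0.002, 0.806, 0.591, 0.004]
contact_force: [1.0, -0.2, 1.2]
gripper_width: 0.999
grasp_force: 0.0
```

>>> carry_out(targets=[0,0.8,-15,0,3,0,0.8,-30,0,3,0,0.8,-30,0,3,0,0.8,-30,0,3,0,0.8,-30,0,3,0,0.8,-30,0,3,0,0.8,-30,0,3,0,0.8,-30,0,3,0,0.8,-30,0,3,0,0.8,-30,0,3,0,0.8,-30,0,3,0,0,-24,0,0,0,0,-10,0,0,0,0,0,0,0,0,0,0,0,0])

```text
t: 17.65
eef_pos: [0.5345, -0.1993, 0.1513]
tool_rot: [-0.0, 0.605, 0.796, 0.0]
contact_force: [-0.6, 0.9, -0.6]
gripper_width: 0.997
grasp_force: 0.0
```

```bash
python3 st.py t2
```

```text
[ 0.5345 -0.1993  0.1513] 105.59251436800825
red 249 [125 205  35  25] [0.5079 0.2622 0.066 ]
blue 50 [208 210  10  11] [0.5091 0.0939 0.066 ]
```

View pics/t2.png

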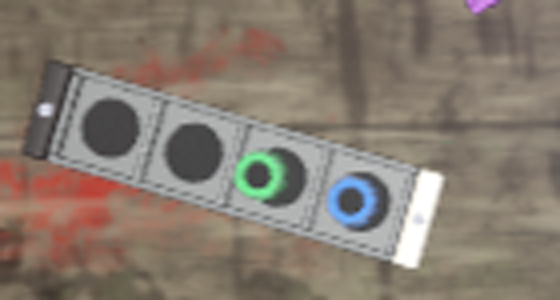

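>>> carry_out(targets=[0,0.5,-2.5,-15,0,0,0,0,-25,0,0,0,0,-25,0,0,0,0,-25,0,0,0,0,-15,0,0,0,0,-6.5,0,0,0,0,0,0,255,0,0,0,0,255,0,0,0,0,255,0,0,0,0,255,0,0,0,0,255,0,0,0,0,255,0,0,0,0,255,0,0,0,0,255,0,0,0,0,255,0,0,0,0])

```text
t: 19.3
eef_pos: [0.5355, -0.2036, 0.0404]
tool_rot: [0.001, 0.605, 0.796, 0.0]
contact_force: [-0.2, 0.3, 6.2]
gripper_width: 0.327
grasp_force: 39.1
```

Green stands in the second compartment, about 3 mm off centre along the tray, which is within tolerance. Yellow is gripped and goes to the third compartment.

>>> carry_out(targets=[255,0,0,10,0,255,0,0,20,0,255,0,0,25,0,255,0,0,25,0,255,0,0,20,0,255,0.7,15,0,-3,255,0.7,30,0,-3,255,0.7,38,0,-3,255,0.7,40,0,-3,255,0.7,40,0,-3,255,0.7,40,0,-3,255,0.7,40,0,-3,255,0.7,40,0,-3,255,0.7,40,0,-3,255,0.7,38,0,-3,255,0,25,0,-3,255,0,12,0,0,255,0,3,0,0,255,0,0,0,0,255,0,0,0,0])

```text
t: 21.3
eef_pos: [0.5421, 0.1953, 0.1395]
tool_rot: [0.0, 0.807, 0.591, -0.001]
contact_force: [-0.2, -0.7, -2.3]
gripper_width: 0.326
grasp_force: 39.6
```

>>> carry_out(targets=[255,0.5,2,-20,0,255,0,0,-25,0,255,0,0,-25,0,255,0,0,-20,0,255,0,0,-10,0,255,0,0,-5,0,255,0,0,-1.5,0,255,0,0,0,0,255,0,0,-0.8,0,255,0,0,0,0])

```text
t: 22.3
eef_pos: [0.5428, 0.1998, 0.0331]
tool_rot: [0.0, 0.806, 0.591, 0.001]
contact_force: [0.5, 0.5, -2.4]
gripper_width: 0.326
grasp_force: 39.7
```

>>> carry_out(targets=[255,0,0,-0.8,0,255,0,0,-0.5,0,255,0,0,0,0,140,0,0,0,0,110,0,0,0,0,80,0,0,0,0,40,0,0,0,0,0,0,0,0,0,0,0,0,0,0,0,0,0,0,0,0,0,0,0,0,0,0,0,15,0,0,0,0,35,0,0,0,0,35,0,0,0,0,35,0,0,0,0,0,0])

```text
t: 23.9
eef_pos: [0.5454, 0.2014, 0.1573]
tool_rot: [0.001, 0.806, 0.591, 0.005]
contact_force: [1.0, 0.7, -0.2]
gripper_width: 1.002
grasp_force: 0.0
```

>>> carry_out(targets=[0,0.6,-20,0,3,0,0.6,-40,0,3,0,0.6,-40,0,3,0,0.6,-40,0,3,0,0.6,-40,0,3,0,0.6,-40,0,3,0,0.6,-40,0,3,0,0.6,-40,0,3,0,0.6,-40,0,3,0,0.6,-40,0,3,0,0.6,-40,0,3,0,0,-24,0,0,0,0,-10,0,0,0,0,0,0,0,0,0,0,0,0])

```text
t: 25.4
eef_pos: [0.5493, -0.2523, 0.1512]
tool_rot: [-0.0, 0.604, 0.797, 0.001]
contact_force: [0.7, 1.0, -0.7]
gripper_width: 0.996
grasp_force: 0.0
```

```bash
python3 st.py t3
```

```text
[ 0.5493 -0.2523  0.1512] 105.63040341780679
red 249 [125 205  35  25] [0.5079 0.2622 0.066 ]
yellow 83 [162 197  14  11] [0.5424 0.1986 0.066 ]
blue 49 [208 210  10  11] [0.5091 0.0939 0.066 ]
```

View pics/t3.png

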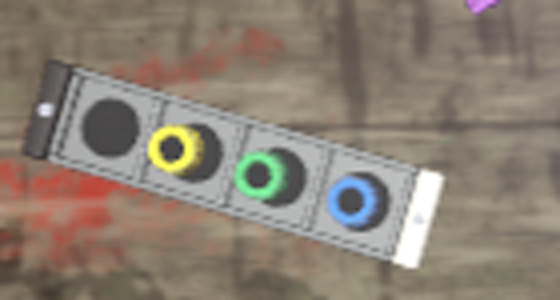

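Yellow is placed correctly at (0.542, 0.199). Now red.

>>> carry_out(targets=[0,0,-3,-15,0,0,0,0,-25,0,0,0,0,-25,0,0,0,0,-25,0,0,0,0,-15,0,0,0,0,-6.5,0,0,0,0,0,0,255,0,0,0,0,255,0,0,0,0,255,0,0,0,0,255,0,0,0,0,255,0,0,0,0,255,0,0,0,0,255,0,0,0,0,255,0,0,0,0,255,0,0,0,0])

```text
t: 27.05
eef_pos: [0.5497, -0.2576, 0.0404]
tool_rot: [0.001, 0.605, 0.796, 0.0]
contact_force: [-0.0, -0.1, 5.9]
gripper_width: 0.327
grasp_force: 39.1
```

>>> carry_out(targets=[255,0,0,10,0,255,0,0,20,0,255,0,0,25,0,255,0,0,25,0,255,0,0,20,0,255,0.8,20,0,-3,255,0.8,40,0,-3,255,0.8,40,0,-3,255,0.8,40,0,-3,255,0.8,40,0,-3,255,0.8,40,0,-3,255,0.8,40,0,-3,255,0.8,40,0,-3,255,0.8,40,0,-3,255,0.8,40,0,-3,255,0.8,40,0,-3,255,0.8,40,0,0,255,0,30,0,0,255,0,15,0,0,255,0,2,0,0])

```text
t: 29.05
eef_pos: [0.5579, 0.2515, 0.1397]
tool_rot: [-0.0, 0.805, 0.593, 0.0]
contact_force: [0.5, -0.2, -1.1]
gripper_width: 0.321
grasp_force: 39.5
```

>>> carry_out(targets=[255,0,0,0,0,255,0,0,0,0])

```text
t: 29.25
eef_pos: [0.5591, 0.2469, 0.1394]
tool_rot: [0.001, 0.807, 0.59, -0.001]
contact_force: [-0.4, 0.9, -0.8]
gripper_width: 0.321
grasp_force: 39.5
```

>>> carry_out(targets=[255,0,2,-20,0,255,0,0,-25,0,255,0,0,-25,0,255,0,0,-20,0,255,0,0,-10,0,255,0,0,-5,0,255,0,0,-1.5,0,255,0,0,0,0,255,0,0,-0.8,0,255,0,0,0,0])

```text
t: 30.25
eef_pos: [0.559, 0.2518, 0.033]
tool_rot: [0.0, 0.806, 0.591, 0.001]
contact_force: [-0.1, -0.0, -0.7]
gripper_width: 0.322
grasp_force: 39.5
```

>>> carry_out(targets=[255,0,0,-0.8,0,255,0,0,-0.5,0,255,0,0,0,0,140,0,0,0,0,110,0,0,0,0,80,0,0,0,0,40,0,0,0,0,0,0,0,0,0,0,0,0,0,0,0,0,0,0,0,0,0,0,0,0,0,0,0,15,0,0,0,0,35,0,0,0,0,35,0,0,0,0,35,0,0,0,0,0,0])

```text
t: 31.85
eef_pos: [0.5615, 0.2537, 0.1576]
tool_rot: [0.001, 0.806, 0.591, 0.005]
contact_force: [0.4, 1.0, 0.8]
gripper_width: 1.002
grasp_force: 0.0
```

>>> carry_out(targets=[0,0,-30,4,0,0,0,-35,4,0,0,0,-35,0,0,0,0,-35,0,0,0,0,-35,0,0,0,0,-35,0,0,0,0,-35,0,0,0,0,-35,0,0,0,0,-35,0,0,0,0,-35,0,0,0,0,-15,0,0,0,0,0,0,0,0,0,0,0,0])

```text
t: 33.15
eef_pos: [0.5587, -0.1067, 0.1591]
tool_rot: [-0.0, 0.806, 0.592, 0.0]
contact_force: [-0.6, 0.8, -0.6]
gripper_width: 0.998
grasp_force: 0.0
```

```bash
python3 st.py t4; python3 - <<'E'
from h import *
s=imaging.read_camera("side")["frame"][130:220,180:290]; t=cv2.imread("pics/t4.png")
a=cv2.resize(s,(560,458))[:,:,::-1]
cv2.imwrite("pics/fin.png",cv2.resize(np.vstack([t,a]),None,fx=.78,fy=.78))
E
```

```text
[ 0.5587 -0.1067  0.1591] 72.58996575474872
red 84 [140 190  14  12] [0.5591 0.2511 0.066 ]
red 255 [125 205  35  25] [0.5079 0.2622 0.066 ]
yellow 84 [162 197  14  11] [0.5424 0.1986 0.066 ]
blue 50 [208 210  10  11] [0.5091 0.0939 0.066 ]
```

View pics/fin.png

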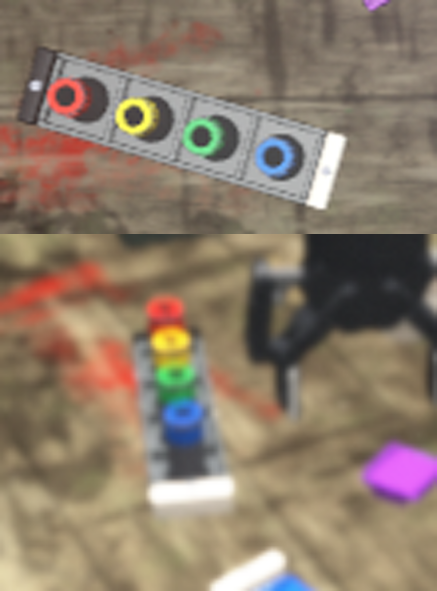

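All four stand upright in the right order, blue, green, yellow, red from the white end, and the gripper is clear.

```bash
python3 -c "
from station import bot
print(bot.hand_in())"
```

```text
the job is handed in; nothing more can be done
None
```

I placed all four sockets upright in the tray in the rail's order (blue, green, yellow, red from the white end) and handed the job in at about 33 s; the hand-in call returned no verdict.

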